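# Tip the sanding block onto the taped patch and press it down

## Robot

A 7-joint arm with a two-finger parallel gripper is mounted at the origin on a cart in front of the work surface, level with it; the furniture and walls round the work are solid. World frame = base frame: x ahead of the robot, y to its left, z up, the work surface at z = 0. Lengths are in m, angles in degrees, forces in N, time in s.
With the tool pointing down it reaches from about 0.35 to 0.9 m from the base axis. Payload 8.1 kg.
Tool frame: the origin (TCP) lies at the very end of the fingers, on their centre line; the grasp point (between the pads) lies 19 mm behind it (env.grasp_offset is the distance from the TCP to the grasp point, in m); z points along the fingers, y is the line along which they close (so a half turn about z gives the same grasp; the last joint's range is limited). The gripper opens to 92 mm and grips with 3 to 60 N. Pads are 19 mm wide; open, the fingers measure 130 mm over their backs; the gripper's body (75 mm by 190 mm) begins 47 mm behind the grasp point.
Start: joints at [65.34, 24.895, 1.432, 90.138, -0.665, 64.973, -4.303], TCP at [0.201, -0.592, 0.227] pointing down, gripper open.
Joint ranges: [-149.89, 149.89], [-25.12, 119.58], [-72.63, 75.52], [4.76, 147.25], [-75.54, 255.54], [6.69, 114.76], [-157.13, 157.13]. Speed limits (degrees/s): [127.2, 127.2, 172.46, 172.46, 180, 180, 180].

## Interface

Orientations are given as a 3x3 rotation matrix whose columns are the frame's x, y, z axes.
In Python, from bench import env, eyes, workorder gives the robot as it stands.
- The arm moves only by the tool arm_command, never from a script. Its argument "deltas" is a list of rows, each a list of 7 numbers: the shift along the tool's x, y, z scaled (see below), then the turn, a rotation vector about the tool's x, y, z scaled (see below), then the finger opening in mm, from 0 to 91.8. In form: [[tx, ty, tz, ax, ay, az, fingers], ...]. A call has 1 to 8 rows; each row shifts and turns the commanded pose from where the row before left it, along the tool's axes as they then stand; what a row does not reach is not made up. The controller multiplies each number of a shift by 40 mm and each number of a turn by 4 degrees. A row lasts 1/8 s, in which the tool goes at most 62.5 mm and 10.7 degrees, less where a joint would pass 70% of its speed; a pose out of reach is approached as far as the arm can. A call with a number of a shift or a turn outside -1 to 1 is refused whole. A call with a gripper value outside its range is refused whole. The fingers move at their own pace and stop on an object; "squeeze" is the grip in N (left out, the last holds). Time passes only in rows, so rows that do not move let the fingers close. It gives the time, the measured TCP pose, the force, the opening and the grip force at its end, in the units of the state.
- env.get_obs(): the state, without advancing time (a new reading comes with each control period).
- eyes.camera(name): name is "side" or "top" or "wrist"; returns a dict with "image" (480x640x3 uint8, blue, green, red), "fovy" (degrees; the focal length in pixels is half the picture's height over the tangent of half this angle, whatever the lens; pixels are square), "cx", "cy" (the principal point, pixels), "dist_coeffs" ([k1, k2, p1, p2, k3] as OpenCV has them; the pictures are not rectified), "eye" and "orientation" of the camera in the world; the wrist camera has in their place "mount" (4x4, takes a point from camera to tool coordinates, whose origin is the TCP and whose axes are the flange's). Camera axes: x right, y down, z forward; pixel columns grow to the right and rows downward; lengths in m; the calibration is good to about 2 mm. A picture is of the moment at which its call begins: read the wrist's pose just before it. There is no depth.
- workorder.sign_off(): hands the job in; it is judged then, once.
The state is a dict: "clock": time; "joints": joint angles; "dq": joint speeds; "joint_efforts": joint torques, N m; "tcp_pos": TCP position; "tcp_rot": TCP orientation; "wrist_force": force on the tool from outside, world axes, zero at the start; "ft_torque": the same for the moment, N m; "opening": finger opening in m; "gripper_force": force on a finger pad.
Only numpy, scipy, OpenCV 4.12 (cv2) and the standard library are available. Lean on these libraries where they do the work, as an engineer would, in place of code of your own. Each camera call takes 0.05 s, during which the arm holds its last target. There are 200 camera calls.

## Task

Tip the standing sanding block over where it stands by pushing its pale back near the top with the fingertips, so that it lands flat, abrasive side down, wholly inside the blue tape outline on the grey panel; do not grip, lift or shove it along. Then press lightly down (about 5 to 15 N) with closed fingertips on the middle of its back and finish while still holding it pressed there, leaving everything else on the table alone.

Things in the scene. Friction and masses are not known exactly. Their poses are not given: they have to be found in the camera images.
- sanding_block: loose sanding block, 64 (own x) x 102 (y) x 26 mm (z), 0.09 kg, pale grey with a brown abrasive sheet on one big face. Origin: centre of the abrasive face; z points into the block, the pale back is at z = 26. Starts standing on its end (y up) on the panel, abrasive face toward the outline (z level, away from it). Tipped cleanly over its lower edge it lands within 20 mm of the outline's middle, z up
- panel: grey painted test panel, 280 x 170 x 12 mm, fixed to the table, lying flat; origin at the centre of its underside, x along the 280 mm side (the direction in which the block is to fall), z up
- outline (a point): middle of the rectangle outlined in 19 mm wide blue tape on the panel's top face (12 mm above the table), with reddish filler patches inside; inner edges of the tape 140 mm apart along x and 92 mm apart along y; x as the panel's. The tape has no noticeable thickness.
- corner0 (a point): corner of the block's abrasive face at own x 32, y 51, z 0 mm
- corner1 (a point): corner of the block's abrasive face at own x -32, y 51, z 0 mm
- corner2 (a point): corner of the block's abrasive face at own x -32, y -51, z 0 mm
- corner3 (a point): corner of the block's abrasive face at own x 32, y -51, z 0 mm
- cup: white paper-like cup, 70 mm wide, 77 mm tall; a bystander, origin at the centre of its underside
- small_tin: small paint tin with a red band, 71 mm wide, 71 mm tall; a bystander, origin at the centre of its underside
- blue_roll: roll of blue tape lying flat, 92 mm wide, 30 mm tall; a bystander, origin at the centre of its underside
- marker: white marker pen with a black cap, 138 mm long, lying; a bystander, origin at the centre of its underside
- brush: paint brush with an orange handle, 225 mm long, lying; a bystander, origin at the centre of its underside
- putty_knife: putty knife with a wooden handle, 210 mm long, lying; a bystander, origin at the centre of its underside
Mind the look-alikes: they are no part of the job. Leave any red look-alike of the sanding_block alone.

How it is judged (in metres and radians):
On the way, in this order (a step that is already met when the one before it is completed fails the run):
1. the block tips over, abrasive side toward the panel, on its foot (angle between sanding_block's own z axis and vertical between 0.15 and 1 rad).
2. the block lies flat, abrasive side down, inside the outline (x of corner0 in the frame of outline between -0.074 and 0.074 m and y of corner0 in the frame of outline between -0.05 and 0.05 m and x of corner1 in the frame of outline between -0.074 and 0.074 m and y of corner1 in the frame of outline between -0.05 and 0.05 m and x of corner2 in the frame of outline between -0.074 and 0.074 m and y of corner2 in the frame of outline between -0.05 and 0.05 m and x of corner3 in the frame of outline between -0.074 and 0.074 m and y of corner3 in the frame of outline between -0.05 and 0.05 m and angle between sanding_block's own z axis and vertical below 0.1 rad and height (world z) of sanding_block below 0.018 m), for 0.2 s.
At the end, for the whole second after the job is handed in: The block lies flat on the panel (within 0.1 rad), abrasive side down, every corner inside the inner edges of the tape (4 mm over is allowed), at rest, and the fingers press down on its back with 2 to 30 N, within 35 mm of its middle (all of step 2 and linear speed of sanding_block below 0.01 m/s and contact force between the fingers and sanding_block between 2 and 30 N and z of the grasp point in the frame of sanding_block above 0.033 m and horizontal distance between the grasp point and sanding_block below 0.035 m); the arm keeps its last pose, push and grip.
It fails at once if the block is lifted off the panel (height (world z) of sanding_block above 0.078 m or (angle between sanding_block's own z axis and vertical below 0.3 rad and height (world z) of sanding_block above 0.045 m)).
It fails at once if the block is shoved along standing, by more than 35 mm (angle between sanding_block's own z axis and vertical above 1.35 rad and distance of sanding_block from where it was at the start of the episode above 0.035 m).
It fails at once if the block is tipped the wrong way, onto its back (angle between sanding_block's own z axis and vertical above 2.2 rad).
It fails at once if the block is pressed with more than 60 N (contact force between the fingers and sanding_block above 60 N).
It fails at once if a bystander is moved more than 15 mm (distance of any of cup, small_tin, blue_roll, marker, brush, putty_knife from where it was at the start of the episode above 0.015 m).
It also fails if it takes over 35 s, if anything falls off the work surface, if the arm or the gripper's body presses on something with over 40 N, if the wrist force passes 120 N, or if a joint passes its speed limit or range.

## Working session

There is one attempt and no reset: what is moved stays moved. The work goes in short steps, Python scripts to look and compute and a tool call to move; the robot and the scene stay as the last step left them, time stands still between calls to the robot, and variables do not carry over. Pictures are saved under pics/ and viewed, at most 10 in all, crops included, and the job is handed in when it is done.

Besides the shell and the picture viewer there is one more tool, called after "Emit:" as name([rows], argument=value, ...), one row to a line, values as JSON. arm_command: Moves the arm, as the interface text tells. Its arguments: {"type":"object","properties":{"deltas":{"type":"array"},"squeeze":{"type":"number"}},"required":["deltas"]}

```bash
mkdir -p pics
cat > h.py <<'E'
import numpy as np, cv2
from bench import env, eyes, workorder
def cam(n):
    o=env.get_obs(); c=eyes.camera(n)
    f=240/np.tan(np.radians(c["fovy"])/2)
    c["K"]=np.array([[f,0,c["cx"]],[0,f,c["cy"]],[0,0,1.]])
    if n=="wrist":
        M=np.array(c["mount"]); R=np.array(o["tcp_rot"])
        c["R"]=R@M[:3,:3]; c["e"]=R@M[:3,3]+np.array(o["tcp_pos"])
    else: c["R"]=np.array(c["orientation"]); c["e"]=np.array(c["eye"])
    return c
def rays(c,px):
    u=cv2.undistortPoints(np.array(px,float).reshape(-1,1,2),c["K"],np.array(c["dist_coeffs"],float)).reshape(-1,2)
    d=np.c_[u,np.ones(len(u))]@c["R"].T
    return d/np.linalg.norm(d,axis=1)[:,None]
def plane(c,px,z):
    d=rays(c,px); return c["e"]+d*((z-c["e"][2])/d[:,2])[:,None]
def proj(c,P):
    rv=cv2.Rodrigues(c["R"].T)[0]; return cv2.projectPoints(np.array(P,float).reshape(-1,1,3),rv,-c["R"].T@c["e"],c["K"],np.array(c["dist_coeffs"],float))[0].reshape(-1,2)
def tri(cs,ps):
    A=np.zeros((3,3));b=np.zeros(3)
    for c,p in zip(cs,ps):
        d=rays(c,[p])[0];Q=np.eye(3)-np.outer(d,d);A+=Q;b+=Q@c["e"]
    return np.linalg.solve(A,b)
E
python3 - <<'E'
from h import *
o=env.get_obs();print(o["tcp_pos"],o["tcp_rot"],o["clock"],o["wrist_force"])
for n in("top","side"):
    c=cam(n);cv2.imwrite(f"pics/{n}0.png",c["image"]);print(n,c["e"],c["R"].round(3).tolist(),c["fovy"],c["dist_coeffs"])
E
```

```text
[ 0.20102795 -0.59125159  0.22593456] [[ 9.46759156e-01  3.21942102e-01 -6.19545588e-04]
 [ 3.21942677e-01 -9.46758041e-01  1.45758163e-03]
 [-1.17302873e-04 -1.57943692e-03 -9.99998746e-01]] 0.0 [ 0.0263791  -1.60205893  0.70577965]
top [0.25623446 0.04159879 1.60995606] [[0.004, -0.991, 0.131], [-1.0, -0.003, 0.013], [-0.013, -0.131, -0.991]] 43.63722657671464 [-0.0155285  0.         0.         0.         0.       ]
side [0.47299021 1.11821118 0.61540793] [[-1.0, 0.027, -0.015], [0.025, 0.443, -0.896], [-0.017, -0.896, -0.443]] 51.08319478149568 [-0.05440147  0.          0.          0.          0.        ]
```

View pics/top0.png

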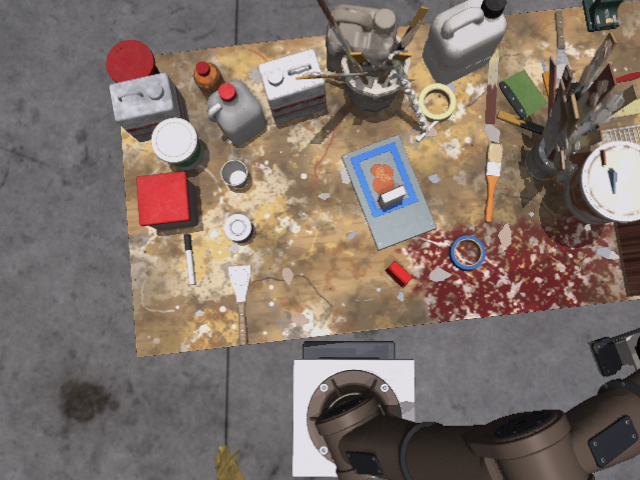

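View pics/side0.png

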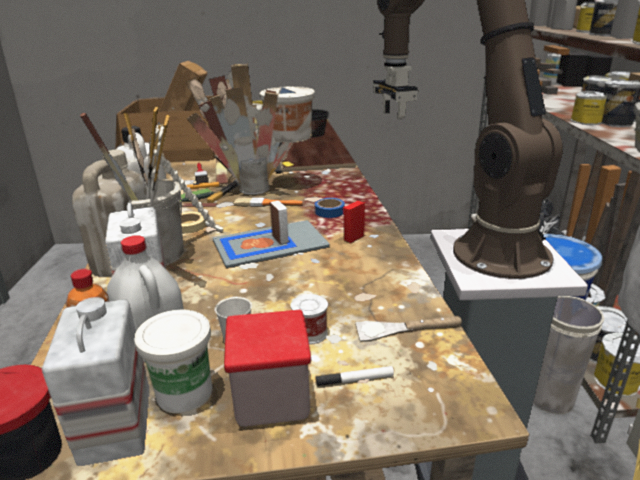

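The top view shows the panel near (388,192), the blue outline near (383,178) and the pale standing block at (391,196). In the side view the block is at (279,222). Look-alikes: a red block at (399,273) top / (354,221) side, which is to be left alone, and white tins/jugs elsewhere. The pale block on the panel matches the description. I'll confirm that in a crop and measure.

Run:
```python
from h import *
T=cam("top");S=cam("side")
def blue(c,x0,y0,x1,y1):
    h=cv2.cvtColor(c["image"],cv2.COLOR_BGR2HSV);m=cv2.inRange(h,(100,120,100),(125,255,255))
    k=np.zeros_like(m);k[y0:y1,x0:x1]=m[y0:y1,x0:x1];return k
for n,c,b in(("top",T,(335,130,440,250)),("side",S,(205,190,335,270))):
    m=blue(c,*b);cs,_=cv2.findContours(m,cv2.RETR_EXTERNAL,cv2.CHAIN_APPROX_NONE)
    p=np.vstack([k for k in cs if cv2.contourArea(k)>15]).reshape(-1,2)
    P=plane(c,p,.012)[:,:2].astype(np.float32)
    r=cv2.minAreaRect(P);print(n,"outline",r)
a=T["image"][135:255,330:450];b=S["image"][185:275,205:365]
a=cv2.resize(a,(500,500),interpolation=cv2.INTER_CUBIC);b=cv2.resize(b,None,fx=500/160/1.7,fy=500/160/1.7,interpolation=cv2.INTER_CUBIC)
b=cv2.resize(b,(294,165));o=np.zeros((500,800,3),np.uint8);o[:,:500]=a;o[:165,504:798]=b
cv2.imwrite("pics/crop.png",o)
```

```text
top outline ((0.6344231963157654, -0.0826389491558075), (0.1779766082763672, 0.12925219535827637), 20.921485900878906)
side outline ((0.6320158243179321, -0.0843256413936615), (0.17787232995033264, 0.13081033527851105), 20.901893615722656)
```

View pics/crop.png

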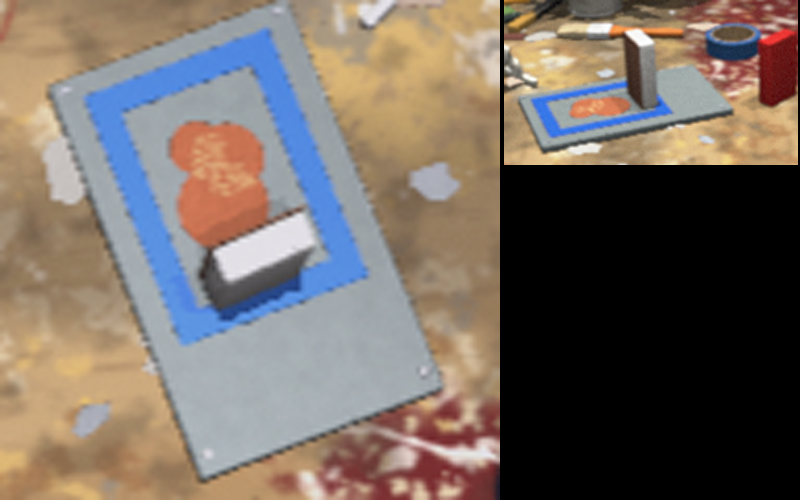

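The crop confirms it: a pale block stands on the outline's near end, brown face toward the fillers, and the red one is off the panel. Crop top-face corners are about (213,250), (303,210), (316,245) and (228,283). Next I measure the block's top from both views.

Run:
```python
from h import *
T=cam("top");S=cam("side")
oc=np.array([.6332,-.0835]);th=np.radians(20.9);R2=np.array([[np.cos(th),np.sin(th)],[-np.sin(th),np.cos(th)]])
def big(c,x0,y0,x1,y1,lo,hi):
    h=cv2.cvtColor(c["image"],cv2.COLOR_BGR2HSV);m=cv2.inRange(h,lo,hi)
    k=np.zeros_like(m);k[y0:y1,x0:x1]=m[y0:y1,x0:x1]
    cs,_=cv2.findContours(k,cv2.RETR_EXTERNAL,cv2.CHAIN_APPROX_NONE);return max(cs,key=cv2.contourArea).reshape(-1,2)
t=big(T,375,180,410,212,(0,0,195),(180,40,255))
r=cv2.minAreaRect(plane(T,t,.114)[:,:2].astype(np.float32));print("top face",r,(R2@(np.array(r[0])-oc)))
c2=[np.array(x)/[500/120,500/120]+[330,135] for x in((213,250),(303,210),(316,245),(228,283))]
for p in plane(T,c2,.114):print(p.round(4),(R2@(p[:2]-oc)).round(4))
s=big(S,268,198,292,248,(0,0,120),(180,45,255))
q=cv2.approxPolyDP(s.reshape(-1,1,2),2,True).reshape(-1,2);print(q.tolist())
m=cv2.resize(S["image"][190:254,255:305],None,fx=9,fy=9,interpolation=cv2.INTER_CUBIC);cv2.imwrite("pics/s1.png",m)
# predicted upright block model from top-face centre, into side image for comparing
for z in(.114,.012):
    cc=np.array(r[0]);
    P=[np.r_[cc+R2.T@np.array([a,b]),z] for a,b in((.013,.032),(.013,-.032),(-.013,-.032),(-.013,.032))]
    print(z,((proj(S,P)-[255,190])*9).round(0).tolist())
```

```text
top face ((0.5721900463104248, -0.0990048348903656), (0.020873745903372765, 0.05938423424959183), 24.36927032470703) [-0.06252694  0.00727988]
[ 0.5688 -0.0679  0.114 ] [-0.0546  0.0375]
[ 0.5938 -0.123   0.114 ] [-0.0509 -0.0229]
[ 0.5721 -0.1307  0.114 ] [-0.0739 -0.0223]
[ 0.5484 -0.0769  0.114 ] [-0.0769  0.0364]
[[272, 202], [279, 211], [281, 228], [286, 228], [291, 237], [291, 223], [286, 221], [285, 206], [278, 201]]
0.114 [[192.0, 174.0], [127.0, 97.0], [211.0, 83.0], [279.0, 159.0]]
0.012 [[213.0, 494.0], [149.0, 407.0], [230.0, 392.0], [297.0, 478.0]]
```

View pics/s1.png

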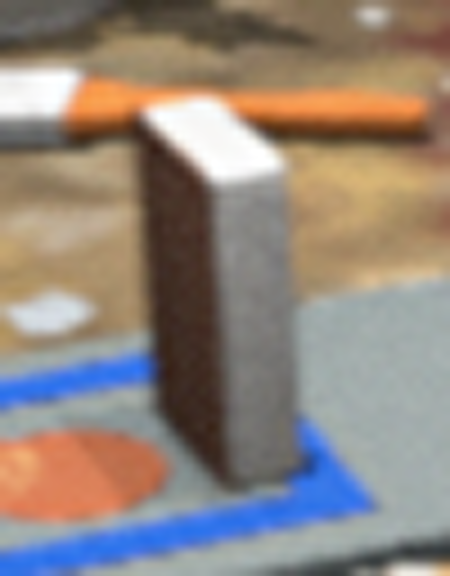

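Emit:
arm_command([
  [0.5,-0.4,0,0,0,0,0],
  [0.88,-0.72,0,0,0,0,0],
  [0.88,-0.72,0,0,0,0,0],
  [0.88,-0.72,0,0,0,0,0],
  [0.88,-0.72,0,0,0,0,0],
  [0.88,-0.72,0,0,0,0,0],
  [0.88,-0.72,0,0,0,0,0],
  [0.88,-0.72,0,0,0,0,0],
], squeeze=10)

```text
clock: 1.3
tcp_pos: [0.384, -0.2987, 0.2269]
tcp_rot: [[0.947, 0.322, 0.0], [0.322, -0.947, -0.0], [0.0, 0.0, -1.0]]
wrist_force: [0.8, 0.3, 0.0]
opening: 0.0166
gripper_force: 0.0
```

Emit:
arm_command([
  [0.88,-0.72,0,0,0,0,0],
  [0.88,-0.72,0,0,0,0,0],
  [0.88,-0.72,0,0,0,0,0],
  [0.5,-0.4,0,0,0,0,0],
  [0,0,0,0,0,0,0],
  [0,0,0,0,0,0,0],
])

```text
clock: 2.05
tcp_pos: [0.4688, -0.1635, 0.2266]
tcp_rot: [[0.947, 0.321, -0.001], [0.321, -0.947, -0.0], [-0.001, 0.0, -1.0]]
wrist_force: [-0.2, -1.2, -0.9]
opening: 0.0006
gripper_force: 0.0
```

Run:
```python
from h import *
o=env.get_obs();print(o["tcp_pos"],o["tcp_rot"].__repr__(),o["clock"],o["wrist_force"],o["opening"])
W=cam("wrist");cv2.imwrite("pics/w1.png",W["image"]);print(W["e"],W["fovy"],W["mount"])
```

```text
[ 0.46882186 -0.16345458  0.22663002] array([[ 9.47027233e-01,  3.21152865e-01, -5.06778168e-04],
       [ 3.21152636e-01, -9.47027322e-01, -4.84616102e-04],
       [-6.35568621e-04,  2.96191502e-04, -9.99999754e-01]]) 2.05 [-0.16946059 -1.19274388 -0.86880022] 0.0006158468895718212
[ 0.53229307 -0.14170128  0.38566996] 60.16318128818606 [[ 1.01162374e-03 -9.68606572e-01 -2.48596632e-01  6.69940096e-02]
 [ 9.99998226e-01  1.37490853e-03 -1.28772254e-03 -1.69910151e-04]
 [ 1.58909415e-03 -2.48594888e-01  9.68606244e-01 -1.59082612e-01]
 [ 0.00000000e+00  0.00000000e+00  0.00000000e+00  1.00000000e+00]]
```

View pics/w1.png

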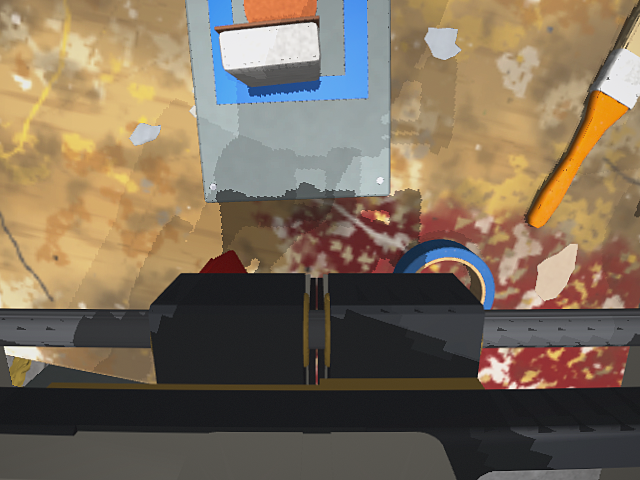

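The wrist view shows the block's top face, with corners near (222,33), (318,20), (319,52) and (224,72). The panel and the outline's near edge (blue, y≈100) are also visible. Next I get the top face from the brightness mask and triangulate with the side view.

Run:
```python
from h import *
W=cam("wrist");S=cam("side")
oc=np.array([.6332,-.0835]);th=np.radians(20.9);R2=np.array([[np.cos(th),np.sin(th)],[-np.sin(th),np.cos(th)]])
h=cv2.cvtColor(W["image"],cv2.COLOR_BGR2HSV);m=cv2.inRange(h,(0,0,185),(180,45,255));k=np.zeros_like(m);k[10:90,205:330]=m[10:90,205:330]
cs,_=cv2.findContours(k,cv2.RETR_EXTERNAL,cv2.CHAIN_APPROX_NONE);c=max(cs,key=cv2.contourArea)
print("area",cv2.contourArea(c),cv2.approxPolyDP(c,4,True).reshape(-1,2).tolist())
r=cv2.minAreaRect(plane(W,c.reshape(-1,2),.114)[:,:2].astype(np.float32));print(r,R2@(np.array(r[0])-oc))
ws=[(222,33),(318,20),(319,52),(224,72)];ss=[np.array(p)/9+[255,190] for p in((215,182),(145,110),(215,97),(285,165))]
for w,s in zip(ws,ss):
    P=tri([W,S],[w,s]);print(P.round(4),(R2@(P[:2]-oc)).round(4))
b=cv2.inRange(h,(100,120,100),(125,255,255))
# near outer edge of tape from wrist: bottom-most blue pixels right of block
for u in(330,340,350,360):
    v=np.flatnonzero(b[:140,u]).max();P=plane(W,[(u,v)],.012)[0];print(u,v,(R2@(P[:2]-oc)).round(4))
cv2.imwrite("pics/w1c.png",cv2.resize(W["image"][0:120,190:350],(800,600),interpolation=cv2.INTER_CUBIC))
```

```text
area 3579.0 [[315, 24], [223, 31], [222, 65], [316, 59]]
((0.5709455609321594, -0.0975068062543869), (0.02193479798734188, 0.05988150089979172), 24.316383361816406) [-0.06315514  0.0091233 ]
[ 0.5681 -0.0679  0.1102] [-0.0552  0.0378]
[ 0.5926 -0.1216  0.1113] [-0.0515 -0.0211]
[ 0.5738 -0.1282  0.1123] [-0.0714 -0.0205]
[ 0.5475 -0.0756  0.1114] [-0.0773  0.038 ]
330 98 [-0.088  -0.0311]
340 98 [-0.0883 -0.0397]
350 97 [-0.0878 -0.0483]
360 97 [-0.0881 -0.0569]
```

View pics/w1c.png

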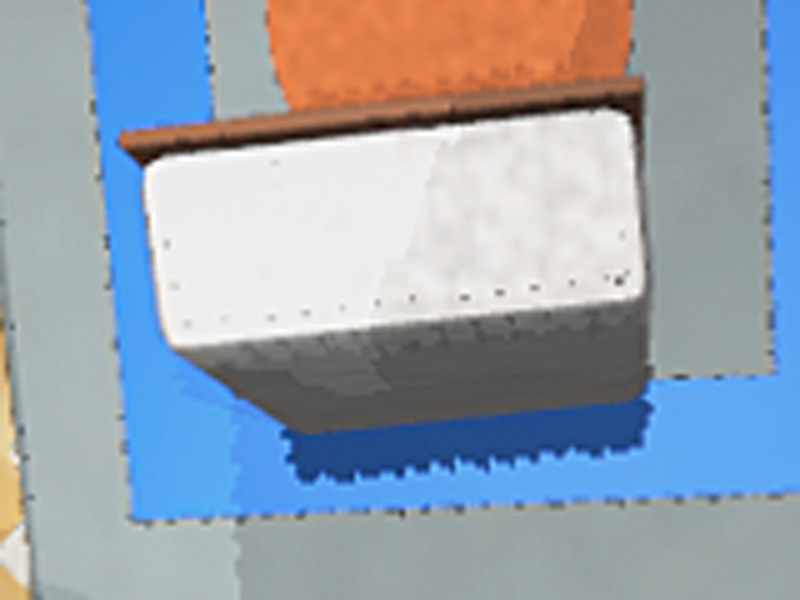

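The wrist view agrees with the top view: the block's centre is (-0.063, +0.009) in the outline frame with its back at about x=-0.076, and it is yawed about 3.4° from the panel. Its top measures 0.110–0.112 against 0.114 expected. Tipped about its foot it should land centred near (0, 0.011). I'll go behind it now.

Emit:
arm_command([
  [0,0,0,0,0,-0.92,0],
  [0.85,-0.3,0,0,0,0,0],
  [0.85,-0.3,0,0,0,0,0],
  [0,0,0.84,0,0,0,0],
  [0,0,0.84,0,0,0,0],
  [0,0,0.84,0,0,0,0],
  [0,0,0.84,0,0,0,0],
  [0,0,0,0,0,0,0],
])

```text
clock: 3.2
tcp_pos: [0.5209, -0.1151, 0.0904]
tcp_rot: [[0.925, 0.381, -0.005], [0.381, -0.925, 0.0], [-0.004, -0.002, -1.0]]
wrist_force: [1.4, -0.6, 1.0]
opening: 0.0005
gripper_force: 0.0
```

Run:
```python
from h import *
o=env.get_obs();oc=np.array([.6332,-.0835]);th=np.radians(20.9);R2=np.array([[np.cos(th),np.sin(th)],[-np.sin(th),np.cos(th)]])
print(o["tcp_pos"],R2@(np.array(o["tcp_pos"])[:2]-oc),o["wrist_force"])
c=cam("side");cv2.imwrite("pics/s2.png",cv2.resize(c["image"][140:260,210:370],(800,600),interpolation=cv2.INTER_CUBIC))
```

```text
[ 0.52090875 -0.11505197  0.09042514] [-0.11615878  0.01058257] [ 1.43636836 -0.64268248  1.01592663]
```

View pics/s2.png

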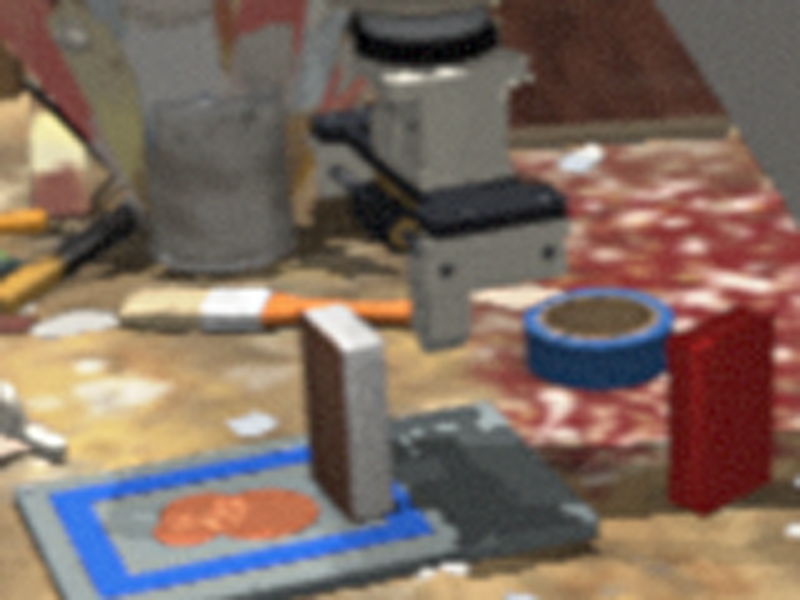

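The view shows the fingertips (440,345) behind the block's top (345,330) and clear of it. I'll push slowly along tool x.

Emit:
arm_command([
  [0.25,0,0,0,0,0,0],
  [0.25,0,0,0,0,0,0],
  [0.12,0,0,0,0,0,0],
  [0.12,0,0,0,0,0,0],
  [0.12,0,0,0,0,0,0],
  [0.12,0,0,0,0,0,0],
  [0.12,0,0,0,0,0,0],
  [0.12,0,0,0,0,0,0],
])

```text
clock: 4.25
tcp_pos: [0.5684, -0.0957, 0.0923]
tcp_rot: [[0.924, 0.382, -0.0], [0.382, -0.924, -0.0], [-0.0, 0.0, -1.0]]
wrist_force: [0.3, -0.4, -0.2]
opening: 0.0007
gripper_force: 0.0
```

Emit:
arm_command([
  [0.12,0,0,0,0,0,0],
  [0.12,0,0,0,0,0,0],
  [0.12,0,0,0,0,0,0],
  [0,0,0,0,0,0,0],
])

```text
clock: 4.75
tcp_pos: [0.5818, -0.09, 0.0923]
tcp_rot: [[0.924, 0.382, 0.0], [0.382, -0.924, 0.0], [0.0, -0.0, -1.0]]
wrist_force: [-0.6, -0.5, 0.5]
opening: 0.0003
gripper_force: 0.0
```

Run:
```python
from h import *
o=env.get_obs();oc=np.array([.6332,-.0835]);th=np.radians(20.9);R2=np.array([[np.cos(th),np.sin(th)],[-np.sin(th),np.cos(th)]])
print(o["tcp_pos"],R2@(np.array(o["tcp_pos"])[:2]-oc),o["wrist_force"])
a=cam("side")["image"][170:260,210:330];b=cam("wrist")["image"][0:340,100:460]
i=np.zeros((340,800,3),np.uint8);i[:,:360]=b;i[:330,360:]=cv2.resize(a,(440,330));cv2.imwrite("pics/m3.png",i)
```

```text
[ 0.58181255 -0.0900059   0.09230102] [-0.05032729  0.01225401] [-0.63709896 -0.52694047  0.54372684]
```

View pics/m3.png

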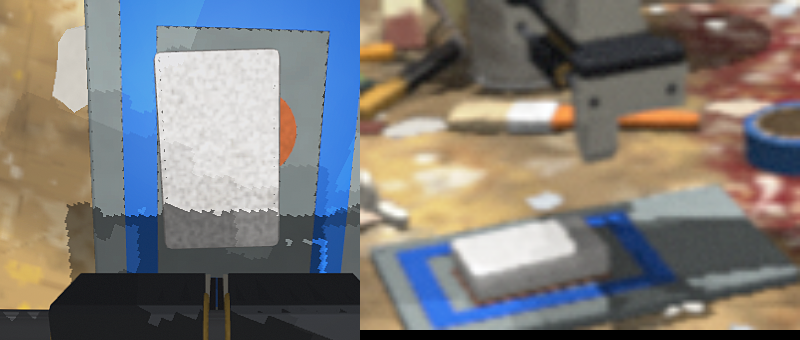

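The block fell flat, pale back up, inside the outline; wrist corners are about (255,51), (379,50), (380,243) and (267,248). It sits close to the left inner edge, so I'll measure it.

Run:
```python
from h import *
oc=np.array([.6332,-.0835]);th=np.radians(20.9);R2=np.array([[np.cos(th),np.sin(th)],[-np.sin(th),np.cos(th)]])
F=lambda P:(R2@(P[:2]-oc)).round(4)
W=cam("wrist");S=cam("side");T=cam("top")
for p in plane(W,[(255,51),(379,50),(380,243),(267,248)],.038):print("back corner",p.round(4),F(p))
h=cv2.cvtColor(W["image"],cv2.COLOR_BGR2HSV);b=cv2.inRange(h,(100,120,80),(125,255,255))
for v in(120,180,230):
    u=np.flatnonzero(b[v,:300]);q=np.flatnonzero(b[v,380:])+380
    print("tape left inner/outer",*[F(p) for p in plane(W,[(u.max(),v),(u.min(),v),(q.min(),v)],.012)])
# far inner edge
v=np.flatnonzero(b[:50,330]).max();print("far inner",F(plane(W,[(330,v)],.012)[0]))
for n,c,bx in(("T",T,(365,150,415,215)),):
    hh=cv2.cvtColor(c["image"],cv2.COLOR_BGR2HSV);m=cv2.inRange(hh,(0,0,190),(180,40,255));k=np.zeros_like(m);k[bx[1]:bx[3],bx[0]:bx[2]]=m[bx[1]:bx[3],bx[0]:bx[2]]
    cs,_=cv2.findContours(k,0,1);c0=max(cs,key=cv2.contourArea).reshape(-1,2)
    r=cv2.minAreaRect(plane(c,c0,.038)[:,:2].astype(np.float32));print(n,r,F(np.array(r[0])))
```

```text
back corner [ 0.6666 -0.0227  0.038 ] [0.0529 0.0449]
back corner [ 0.6898 -0.0775  0.038 ] [ 0.055  -0.0146]
back corner [ 0.6027 -0.1179  0.038 ] [-0.0407 -0.0212]
back corner [ 0.577  -0.0631  0.038 ] [-0.0452  0.0391]
tape left inner/outer [0.0213 0.0483] [0.0209 0.0673] [ 0.0241 -0.0444]
tape left inner/outer [-0.0121  0.0484] [-0.0126  0.067 ] [-0.0094 -0.045 ]
tape left inner/outer [-0.0418  0.0481] [-0.0423  0.0671] [-0.0391 -0.0446]
far inner [0.071  0.0087]
T ((0.6531916856765747, -0.04817993566393852), (0.03492887318134308, 0.06057747080922127), 89.79773712158203) [0.0313 0.0259]
```

The block is inside on all sides: the largest |y| is about 0.045 relative to the measured tape centre and x runs from -0.045 to 0.055. Its middle is at world (0.634, -0.070). I'll move above it and come down.

Emit:
arm_command([
  [0.7,0.02,0,0,0,0,0],
  [0.7,0.02,0,0,0,0,0],
  [0,0,0.5,0,0,0,0],
  [0,0,0.4,0,0,0,0],
  [0,0,0.2,0,0,0,0],
  [0,0,0.1,0,0,0,0],
  [0,0,0,0,0,0,0],
  [0,0,0,0,0,0,0],
])

```text
clock: 6.0
tcp_pos: [0.6341, -0.0705, 0.0449]
tcp_rot: [[0.924, 0.382, 0.001], [0.382, -0.924, -0.0], [0.001, 0.0, -1.0]]
wrist_force: [-0.3, -0.0, 0.3]
opening: 0.0005
gripper_force: 0.0
```

Emit:
arm_command([
  [0,0,0.05,0,0,0,0],
  [0,0,0.05,0,0,0,0],
  [0,0,0.025,0,0,0,0],
  [0,0,0,0,0,0,0],
])

```text
clock: 6.5
tcp_pos: [0.6337, -0.0704, 0.0392]
tcp_rot: [[0.924, 0.382, -0.0], [0.382, -0.924, -0.0], [-0.0, -0.0, -1.0]]
wrist_force: [-0.4, 0.4, 0.2]
opening: 0.0008
gripper_force: 0.0
```

Emit:
arm_command([
  [0,0,0.025,0,0,0,0],
  [0,0,0,0,0,0,0],
  [0,0,0.02,0,0,0,0],
  [0,0,0,0,0,0,0],
])

```text
clock: 7.0
tcp_pos: [0.6339, -0.0704, 0.0385]
tcp_rot: [[0.924, 0.382, 0.0], [0.382, -0.924, -0.0], [0.0, 0.0, -1.0]]
wrist_force: [-3.7, 0.1, 11.0]
opening: 0.0006
gripper_force: 5.7
```

11 N: in the target range. I'll check that it's steady and take a last look.

Emit:
arm_command([
  [0,0,0,0,0,0,0],
  [0,0,0,0,0,0,0],
  [0,0,0,0,0,0,0],
  [0,0,0,0,0,0,0],
])

```text
clock: 7.5
tcp_pos: [0.6339, -0.0703, 0.0386]
tcp_rot: [[0.924, 0.382, 0.001], [0.382, -0.924, -0.0], [0.0, 0.0, -1.0]]
wrist_force: [-3.4, 0.1, 10.5]
opening: 0.0002
gripper_force: 5.6
```

Run:
```python
from h import *
a=cam("side")["image"][170:260,210:330];b=cam("wrist")["image"][0:340,100:460]
i=np.zeros((340,800,3),np.uint8);i[:,:360]=b;i[:330,360:]=cv2.resize(a,(440,330));cv2.imwrite("pics/m4.png",i)
o=env.get_obs();print(o["wrist_force"],o["tcp_pos"])
```

```text
[-4.31127328 -0.18305799 10.78674234] [ 0.63390141 -0.07038845  0.03856841]
```

View pics/m4.png

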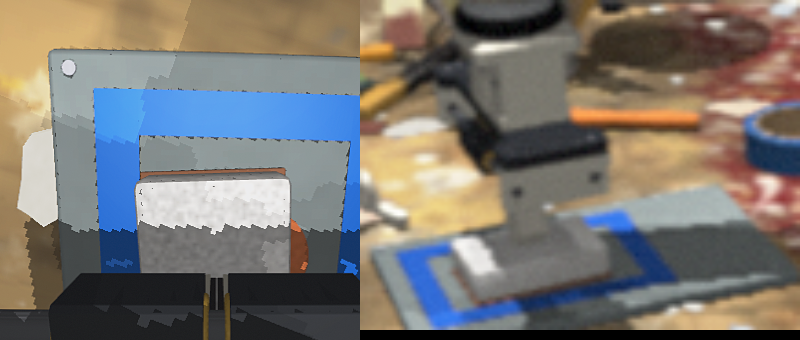

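The fingertips rest on the middle of the back and the block is flat. The abrasive's far-left corner is at wrist pixel (239,176), close to the tape's inner edge, so I'll check its margin before handing in.

Run:
```python
from h import *
oc=np.array([.6332,-.0835]);th=np.radians(20.9);R2=np.array([[np.cos(th),np.sin(th)],[-np.sin(th),np.cos(th)]])
W=cam("wrist")
for n,p in zip(("abr L","abr R","tape corner in","tape out corner"),plane(W,[(239,176),(385,168),(240,137),(193,89)],.012)):print(n,(R2@(p[:2]-oc)).round(4))
```

```text
abr L [0.052  0.0482]
abr R [ 0.0574 -0.0167]
tape corner in [0.0691 0.0475]
tape out corner [0.0886 0.0674]
```

The corner is about 0.7 mm past the tape's inner edge, well within the 4 mm allowed. The press is steady at about 11 N, so I'm handing in.

```bash
python3 -c "
from bench import workorder
print(workorder.sign_off())"
```

```text
the job is handed in; nothing more can be done
None
```

The block was tipped over in place and lies flat, abrasive side down, inside the outline, with one corner about 0.7 mm over the tape's inner edge (4 mm is allowed); it was handed in with closed fingertips pressing its middle at about 11 N, and no verdict was returned.

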